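# Index a blank in the drilling jig: back off the knurled nut, push the blank to the stop

### The arm

A 6-joint arm with a two-finger parallel gripper is mounted at the origin on the work surface. World frame = base frame: x ahead of the robot, y to its left, z up, the work surface at z = 0. Lengths are in m, angles in degrees, forces in N, time in s.
With the tool pointing down it reaches from about 0.375 to 0.9 m from the base axis. Payload 3.1 kg.
Tool frame: the origin (TCP) lies at the very end of the fingers, on their centre line; the grasp point (between the pads) lies 19 mm behind it (grasp_offset is the distance from the TCP to the grasp point, in m); z points along the fingers, y is the direction in which the jaws open and shut (so a half turn about z gives the same grasp; the last joint's range is limited). The gripper opens to 87 mm and grips with 3 to 60 N. Pads are 19 mm wide; open, the fingers measure 117 mm over their backs; the gripper's body (75 mm by 190 mm) begins 51 mm behind the grasp point.
Start: joints at [-85.686, 30.224, 82.088, -0, 67.689, -10.227], TCP at [0.157, -0.605, 0.223] pointing down, gripper open.
Joint ranges: [-176.69, 176.69], [-43.24, 126.21], [12.49, 139.97], [-82, 262], [0, 151.66], [-163.58, 163.58]. Speed limits (degrees/s): [159.86, 159.86, 180, 180, 180, 180].

### API

Orientations are given as a 3x3 rotation matrix whose columns are the frame's x, y, z axes.
In Python, from rig import * gives the robot as it stands. The module is installed in compiled form; this text tells all that it offers.
- The arm moves only by the tool play_rows, never from a script. Its argument "plan" is a list that holds one entry, the list of rows, each a list of 7 numbers: the shift along the world's x, y, z each as a share of 5 cm, from -1 to 1, then the turn, a rotation vector about the world's x, y, z each as a share of pi rad, from -1 to 1, then the gripper's target within -1 to 1 (fully open at 1, half-way at 0, shut at -1). A call has 1 to 12 rows; each row shifts and turns the commanded pose from where the row before left it; what a row does not reach is not made up. A row lasts 1/10 s, in which the tool goes at most 50 mm and 8.59 degrees, less where a joint would pass 70% of its speed; a pose out of reach is approached as far as the arm can. A call with a number of a shift or a turn outside -1 to 1 is refused whole. A call with a gripper value outside its range is refused whole. The fingers move at their own pace and stop on an object; the grip force is fixed at half the most. Time passes only in rows, so rows that do not move let the fingers close. It gives the time, the measured TCP pose, the force and the opening at its end, in the units of the state.
- read_state(): the state, without advancing time (a new reading comes with each control period).
- capture(name): name is "scene" or "side" or "wrist"; returns the picture (400x640x3 uint8, red, green, blue); there is no depth.
- camera_params(name): a dict with "intrinsics" (3x3 intrinsics, pixels), "k1" (the pictures are not rectified: a ray, as slopes to the right and down, at radius r is drawn at 1 + k1 r^2 times it, then the intrinsics apply), "R" (3x3) and "t" (3): a world point X has camera coordinates R X + t; the wrist camera has in their place "mount" (4x4, takes a point from camera to tool coordinates, whose origin is the TCP and whose axes are the flange's). Camera axes: x right, y down, z forward; pixel columns grow to the right and rows downward; lengths in m; the calibration is good to about 2 mm. A picture is of the moment at which its call begins: read the wrist's pose just before it. camera_params takes no time and is no camera call.
- hand_in(): hands the job in, once; it reports no verdict.
The state is a dict: "time_s": time; "joint_positions": joint angles; "qvel": joint speeds; "tau": joint torques, N m; "position": TCP position; "tcp_rot": TCP orientation; "force": force on the tool from outside, world axes, zero at the start; "moment": the same for the moment, N m; "opening": opening from 0.0 (shut) to 1.0 (fully open).
Only numpy, scipy, OpenCV 4.12 (cv2) and the standard library are available. Lean on these libraries where they do the work, as an engineer would, in place of code of your own. Each camera call takes 0.05 s, during which the arm holds its last target. There are 200 camera calls.

### The job

Free the wooden blank in the drilling jig and move it on for its next hole: with the fingertips lightly against the rim of the big knurled nut on the clamp strap, roll it round two full turns anticlockwise (seen from above, to within a quarter turn), and only then push the blank along the fence from its tail end until it is snug against the end stop and still flat along the fence. Nothing is to be pinched or lifted: only roll and push, and leave the other things on the bench where they are.

Things in the scene. Friction and masses are not known exactly. Their poses are not given: they have to be found in the camera images.
- nut (a joint): angle of the knurled nut, rad: 0 at the start (clamped), growing as it turns anticlockwise seen from above (loosening); 6.283 is one full turn. It is already cracked loose: about 0.025 N m keeps it turning, and it stays where it is left. It rises 2 mm a turn on its fixed upright stud, and the spring-lifted strap rises with it
- nut_axis (a point): point on the upright axis of the steel knurled nut, half-way up its rim; rises with the nut, does not turn with it. The rim is 50 mm in diameter and 14 mm high, 7 mm below to 7 mm above this point. One dark milled slot, 12 x 5 mm, on the nut's top between 10 and 22 mm off the axis, shows how far it has turned; it starts in any direction
- strap: steel clamp strap 112 x 32 x 10 mm under the nut, across the fence; origin at its underside on the nut's axis, axes as the jig's, reaching from x = -66 to +46 mm. Its top is 14 mm below point nut_axis; hub and washer, narrower than the rim, fill the gap. The bare stud, 12 mm thick, stands 22 mm above point nut_axis at the start. No part of the jig but stud and nut is more than 6 mm above the strap's top
- jig: drilling jig fixed to the bench: plywood base 160 x 330 x 12 mm, origin at its underside, x from -75 to +85 mm, y from -165 to +165 mm. Its y axis runs along the fence towards the end stop, its +x side is away from the robot. Aluminium drill-bush arm over the blank's path at y from 53 to 79 mm, x from -49 to +15 mm, underside 36 mm and top 48 mm high
- fence_face (a point): point on the front face of the aluminium fence, half-way along it, 20 mm above the bench; the face is flat, looks along the jig's -x and runs the jig's whole length, top 28 mm above the bench
- blank: dark hardwood blank 45 x 180 x 20 mm (x, y, z), 90 to 155 g, lying on the jig's base against the front of the fence, its y axis along the fence; origin at the middle of its underside, 12 mm above the bench. Held down by the strap until the nut has been backed off
- tail_end (a point): centre of the blank's end face away from the end stop (its -y end), 10 mm above the jig's base, 22 mm above the bench: push here
- lead_end (a point): centre of the blank's other end face (its +y end), which must come against the end stop
- end_stop: aluminium end stop clamped on the fence, a block 50 mm across the blank's path, 20 mm thick and 38 mm high above the bench, origin at bench height, level with its working face, on the jig's x = 0 line, axes as the jig's; its position along the fence varies
- stop_face (a point): point on the face of the end stop that the blank comes against, in the middle of the blank's path, 22 mm above the bench; the face looks along the jig's -y
- spare_nut: bystander: small loose knurled nut, 33 mm in diameter, 13 mm high, lying on the bench; origin at its underside
- pencil: bystander: flat carpenter's pencil 175 x 14 x 8 mm along its x
- eyebolt: bystander: steel eyebolt lying flat, 90 mm long, 8 mm thick
- square: bystander: try square lying flat, wooden stock 22 x 110 x 16 mm, blade 150 mm long
- offcut: bystander: offcut of the same dark wood, 45 x 80 x 20 mm
- pliers: bystander: pliers lying flat, 180 mm long, 15 mm high
- glue: bystander: white glue bottle, 56 mm in diameter, 130 mm high, standing
- tape_roll: bystander: roll of tape, 84 mm in diameter, 22 mm high
Things that resemble listed ones, but are neither listed nor needed, are in the scene too. What is shaped like the blank but yellow is not meant.

How it is judged:
By the outcome, as a careful person would: the job done as asked, in the order asked, and still so for the second after the job is handed in, with the robot touching nothing.
It also fails if it takes over 72 s, if anything falls off the work surface, if the arm or the gripper's body presses on something with over 40 N, if the wrist force passes 120 N, or if a joint passes its speed limit or range.

## Working session

There is one attempt and no reset: what is moved stays moved. The work goes in short steps, Python scripts to look and compute and a tool call to move; the robot and the scene stay as the last step left them, time stands still between calls to the robot, and variables do not carry over. Pictures are saved under pics/ and viewed, about 8 in all and at most 12, crops included, and the job is handed in when it is done.

Besides the shell and the picture viewer there is one more tool, called after ">>>" by a JSON object that holds its "op" and its "data", one argument or row to a line. play_rows: Moves the arm, as the interface text tells. Its arguments: {"type":"object","properties":{"plan":{"type":"array"}},"required":["plan"]}

```bash
mkdir -p pics
cat > h.py <<'E'
from rig import *
import numpy as np, cv2
np.set_printoptions(precision=4,suppress=True)
def snap(n,f):
    im=capture(n); cv2.imwrite('pics/'+f,im[:,:,::-1]); return im
def cam(n,st=None):
    p=camera_params(n); K=np.array(p['intrinsics'])
    if n=='wrist':
        M=np.array(p['mount']); T=np.eye(4); T[:3,:3]=st['tcp_rot']; T[:3,3]=st['position']
        W=np.linalg.inv(T@M); return K,p['k1'],W[:3,:3],W[:3,3]
    return K,p['k1'],np.array(p['R']),np.array(p['t'])
def ray(c,u,v):
    K,k,R,t=c
    q=cv2.undistortPoints(np.array([[[u,v]]],float),K,np.array([k,0,0,0.]))[0,0]
    return -R.T@t, R.T@np.array([q[0],q[1],1])
def hit(c,u,v,z):
    o,d=ray(c,u,v); return o+d*(z-o[2])/d[2]
def proj(c,X):
    K,k,R,t=c
    return cv2.projectPoints(np.array(X,float).reshape(-1,1,3),cv2.Rodrigues(R)[0],t,K,np.array([k,0,0,0.]))[0][:,0]
E
python3 - <<'E'
from h import *
a=snap('scene','scene.png'); b=snap('side','side.png')
for n in('scene','side'):
    c=cam(n); print(n,-c[2].T@c[3],c[2][2],c[0][0,0])
s=read_state(); print(s['time_s'],s['tcp_rot'],s['force'])
E
```

```text
scene [1.041  0.6547 0.9415] [-0.403  -0.5221 -0.7517] 479.71258229053456
side [-0.0637  0.8787  1.0582] [ 0.4235 -0.6007 -0.6781] 473.339104862821
0.1 [[ 0.968   0.2511 -0.0002]
 [ 0.2511 -0.968   0.0019]
 [ 0.0003 -0.0019 -1.    ]] [ 1.1101  0.5232 -1.0541]
```

View pics/scene.png

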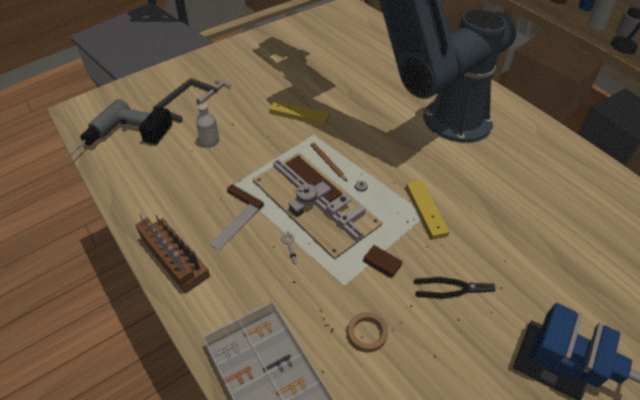

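View pics/side.png

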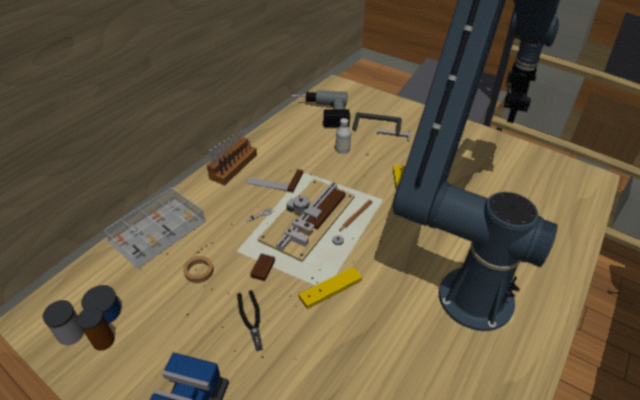

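Scene: the jig is on the paper sheet around (318,203), with the dark blank at about (313,175). Lookalikes for the blank are the yellow bars (300,112) and (427,208), the offcut (382,260) and the square's stock (245,196). Lookalike for the nut is the spare nut (361,185), against the big nut on the strap at about (309,193). I'll check with a close crop.

Run:
```python
import cv2,numpy as np
a=cv2.imread('pics/scene.png')[130:270,230:430]; b=cv2.imread('pics/side.png')[165:275,235:395]
a=cv2.resize(a,None,fx=4,fy=4,interpolation=cv2.INTER_CUBIC);b=cv2.resize(b,None,fx=5,fy=5,interpolation=cv2.INTER_CUBIC)
cv2.imwrite('pics/ca.png',a);cv2.imwrite('pics/cb.png',b)
```

```text
(no output)
```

View pics/ca.png

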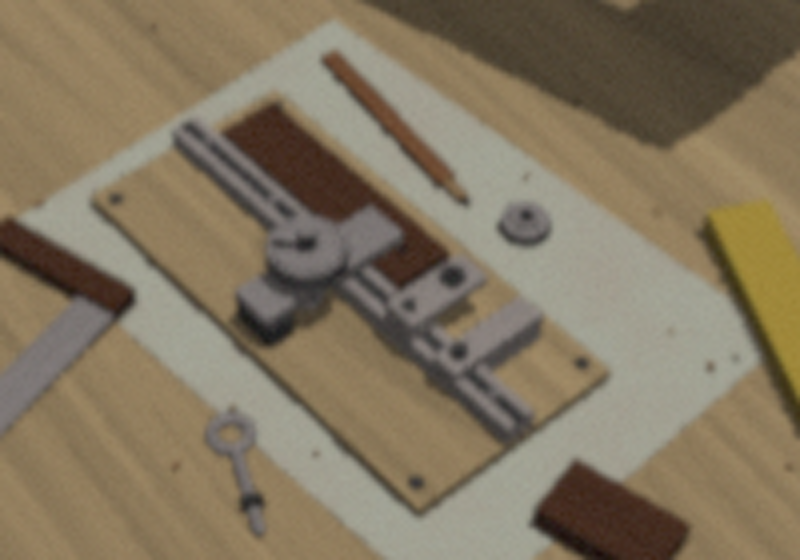

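View pics/cb.png

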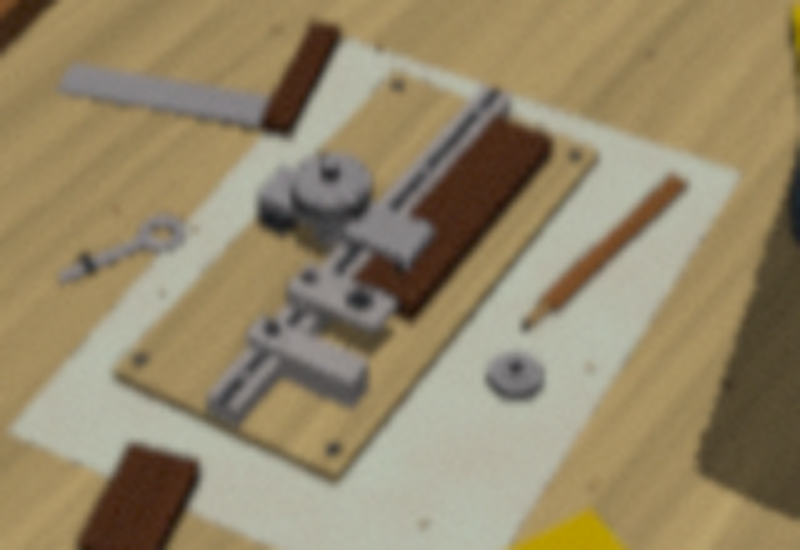

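```bash
cat > fit.py <<'E'
from h import *
from scipy.optimize import least_squares
A=lambda u,v:(230+u/4-.375,130+v/4-.375); B=lambda u,v:(235+u/5-.4,165+v/5-.4)
cs,cd=cam('scene'),cam('side')
J=np.array([[85,-165,12],[85,165,12],[-75,165,12],[-75,-165,12]])/1e3
pa=np.array([A(93,195),A(420,513),A(608,375),A(275,93)]); pb=np.array([B(395,70),B(117,375),B(337,480),B(597,155)])
def W(x,P):
    c,s=np.cos(x[2]),np.sin(x[2]); P=np.array(P)
    return P@np.array([[c,s,0],[-s,c,0],[0,0,1]])+[x[0],x[1],0]
f=lambda x:np.r_[(proj(cs,W(x,J))-pa).ravel(),(proj(cd,W(x,J))-pb).ravel()]
r=least_squares(f,[.5,0,0.]); x=r.x
def inv(x,P): c,s=np.cos(x[2]),np.sin(x[2]); return (np.array(P)-[x[0],x[1],0])@np.array([[c,-s,0],[s,c,0],[0,0,1]])
if __name__=='__main__':
    print(x[:2],np.degrees(x[2])); print(f(x).reshape(-1,2))
    def sh(n,c,p,z): q=hit(c,*p,z); print(n,q,inv(x,q))
    sh('nut top scene',cs,A(306,240),.063); sh('nut top side',cd,B(331,182),.063)
    sh('blank tail far',cs,A(222,133),.032);sh('blank tail near top',cs,A(275,103),.032)
    sh('blank tail near side',cd,B(550,145),.032);sh('blank lead near side',cd,B(410,312),.032)
    sh('stop near top, -y',cs,A(520,300),.038);sh('stop far -y',cs,A(440,345),.038)
    sh('stop near side -y',cd,B(368,372),.038)
    sh('fence -y end top',cs,A(203,122),.028)
    sh('spare',cs,A(525,220),.013);sh('pencil tip',cs,A(465,203),.004);sh('pencil end',cs,A(330,60),.004)
    sh('stock',cs,A(120,300),.016);sh('bush near -y',cs,A(400,305),.048);sh('bush',cs,A(450,262),.048)
E
python3 fit.py
```

```text
[0.5551 0.0109] 3.6534090097808885
[[-0.1694 -0.0069]
 [ 0.772  -0.6614]
 [ 1.9667 -1.3061]
 [ 0.9185 -1.3375]
 [-0.7417 -0.6322]
 [-2.0725 -1.5622]
 [-1.2054 -1.1942]
 [ 0.0997 -1.4217]]
nut top scene [0.5863 0.0071 0.063 ] [ 0.0308 -0.0058  0.063 ]
nut top side [0.5825 0.0144 0.063 ] [0.0276 0.0017 0.063 ]
blank tail far [ 0.5587 -0.1277  0.032 ] [-0.0052 -0.1386  0.032 ]
blank tail near top [ 0.5134 -0.1301  0.032 ] [-0.0506 -0.1381  0.032 ]
blank tail near side [ 0.507  -0.1232  0.032 ] [-0.0566 -0.1309  0.032 ]
blank lead near side [0.4955 0.0537 0.032 ] [-0.0567  0.0464  0.032 ]
stop near top, -y [0.4966 0.1079 0.038 ] [-0.0522  0.1004  0.038 ]
stop far -y [0.5585 0.1062 0.038 ] [0.0094 0.0948 0.038 ]
stop near side -y [0.4846 0.1129 0.038 ] [-0.0639  0.1063  0.038 ]
fence -y end top [ 0.561  -0.1476  0.028 ] [-0.0042 -0.1586  0.028 ]
spare [0.4343 0.0419 0.013 ] [-0.1186  0.0386  0.013 ]
pencil tip [0.4507 0.0001 0.004 ] [-0.1048 -0.0042  0.004 ]
pencil end [ 0.4398 -0.167   0.004 ] [-0.1264 -0.1702  0.004 ]
stock [ 0.6862 -0.0565  0.016 ] [ 0.1266 -0.0756  0.016 ]
bush near -y [0.5639 0.0732 0.048 ] [0.0127 0.0616 0.048 ]
bush [0.5176 0.0642 0.048 ] [-0.0341  0.0556  0.048 ]
```

Run:
```python
from h import *
p=camera_params('wrist'); print(np.array(p['mount']),p['intrinsics'][0])
print(hit(cam('scene'),207,143,0), hit(cam('scene'),245,196,0.016))
```

```text
[[-0.001  -0.9541 -0.2996  0.0839]
 [ 1.     -0.0008 -0.001   0.0003]
 [ 0.0007 -0.2996  0.9541 -0.1611]
 [ 0.      0.      0.      1.    ]] [358.1672   0.     321.3918]
[ 0.6781 -0.3599  0.    ] [ 0.7009 -0.1036  0.016 ]
```

>>> {"op": "play_rows", "data": {
  "plan": [
    [[0.4, 0.9, 0.1, 0, 0, 0, 1], [0.5, 0.9, 0.1, 0, 0, 0, 0], [0.5, 0.85, 0.1, 0, 0, 0, -1], [0.5, 0.85, 0.1, 0, 0, 0, -1], [0.5, 0.85, 0.1, 0, 0, 0, -1], [0.5, 0.85, 0, 0, 0, 0, -1], [0.5, 0.85, 0, 0, 0, 0, -1], [0.5, 0.85, 0, 0, 0, 0, -1], [0.5, 0.85, 0, 0, 0, 0, -1], [0.5, 0.85, 0, 0, 0, 0, -1], [0.5, 0.85, 0, 0, 0, 0, -1], [0.5, 0.85, 0, 0, 0, 0, -1]]
  ]
}}

```text
time_s: 1.3
position: [0.4516, -0.0895, 0.2473]
tcp_rot: [[0.968, 0.251, -0.0], [0.251, -0.968, -0.0], [-0.0, 0.0, -1.0]]
force: [1.5, -1.1, -0.1]
opening: 0.08
```

>>> {"op": "play_rows", "data": {
  "plan": [
    [[0.6, 0.8, 0.1, 0, 0, 0.03, -1], [0.5, 0.8, 0.1, 0, 0, 0.03, -1], [0, 0, 0, 0, 0, 0.03, -1], [0, 0, 0, 0, 0, 0, -1], [0, 0, 0, 0, 0, 0, -1]]
  ]
}}

```text
time_s: 1.8
position: [0.5053, -0.0117, 0.2569]
tcp_rot: [[0.86, 0.51, -0.001], [0.51, -0.86, 0.0], [-0.001, -0.001, -1.0]]
force: [0.7, -0.6, -0.1]
opening: 0.002
```

Run:
```python
from h import *
import pickle
s=read_state(); im=snap('wrist','w1.png'); pickle.dump(s,open('w1.pkl','wb')); print(s['position'],s['tcp_rot'],s['force'],s['joint_positions'])
```

```text
[ 0.5053 -0.0117  0.2569] [[ 0.8605  0.5095 -0.0015]
 [ 0.5095 -0.8605  0.0001]
 [-0.0012 -0.0008 -1.    ]] [ 0.7269 -0.597  -0.1411] [-13.9993  18.5509  96.5143  -0.019   65.0176  45.3766]
```

View pics/w1.png

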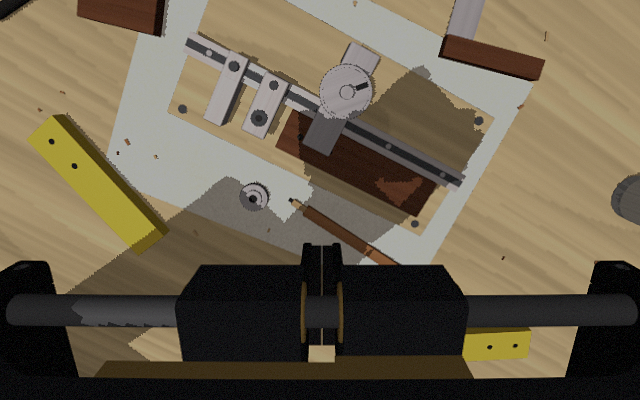

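Run:
```python
from h import *
from fit import inv
import pickle
s=pickle.load(open('w1.pkl','rb')); c=cam('wrist',s)
print(-c[2].T@c[3])
def J(n,u,v,z): print(n,hit(c,u,v,z))
J('nut top',346,91,.063);J('stud top',347,92.5,.078);J('slot',363,87,.063)
J('fence front -y',458,187,.028);J('fence front near strap',352,130,.028);J('fence front +y end',187,47,.028)
J('tail fence',447,186,.032);J('tail near',421,216,.032);J('lead near',276,146,.032);J('lead far',299,110,.032)
J('stop -y near',226,126,.038);J('stop -y far',247,78,.038)
J('base',168,111,.012);J('base-yfar',496,118,.012);J('base+y far',207,0,.012);J('base -y near',425,240,.012)
J('pencil tip',291,201,.004);J('pencil end',398,265,.004);J('spare',255,197,.013)
im=cv2.imread('pics/w1.png');cv2.imwrite('pics/w1c.png',cv2.resize(im[20:260,150:510],None,fx=2.2,fy=2.2,interpolation=cv2.INTER_CUBIC))
```

```text
[0.5779 0.0305 0.4179]
nut top [0.5884 0.0101 0.063 ]
stud top [0.5873 0.0095 0.078 ]
slot [ 0.5997 -0.0018  0.063 ]
fence front -y [ 0.5658 -0.1554  0.028 ]
fence front near strap [ 0.5585 -0.0186  0.028 ]
fence front +y end [0.5444 0.1695 0.028 ]
tail fence [ 0.5606 -0.1422  0.032 ]
tail near [ 0.5166 -0.1377  0.032 ]
lead near [0.5026 0.0434 0.032 ]
lead far [0.548  0.0407 0.032 ]
stop -y near [0.4956 0.0984 0.038 ]
stop -y far [0.5492 0.1012 0.038 ]
base [0.4721 0.166  0.012 ]
base-yfar [ 0.6511 -0.1517  0.012 ]
base+y far [0.5941 0.1762 0.012 ]
base -y near [ 0.4903 -0.1689  0.012 ]
pencil tip [ 0.4477 -0.003   0.004 ]
pencil end [ 0.4424 -0.1633  0.004 ]
spare [0.4332 0.0368 0.013 ]
```

View pics/w1c.png

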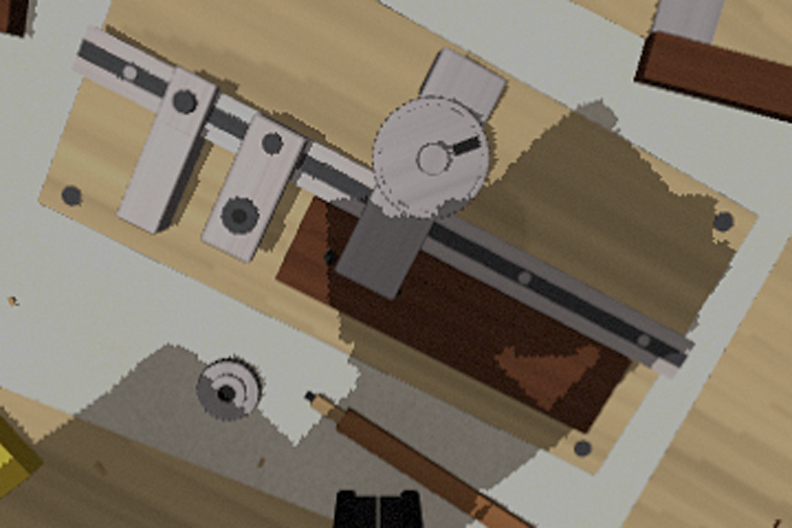

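Wrist view: the nut and its stud are at (346,91), with the slot at (362,86) pointing about -45° in the world. The tail end is at about (434,201), the lead edge at about (288,128) and the stop face at about (237,102). The nut axis comes out at about (0.587, 0.010), and the cameras agree to within 5 mm. Next I'll straddle the nut.

>>> {"op": "play_rows", "data": {
  "plan": [
    [[0.182, 0.049, -0.304, 0, 0, -0.0467, 0.47], [0.182, 0.049, -0.304, 0, 0, -0.0467, 0.47], [0.182, 0.049, -0.304, 0, 0, -0.0467, 0.47], [0.182, 0.049, -0.304, 0, 0, -0.0467, 0.47], [0.182, 0.049, -0.304, 0, 0, -0.0467, 0.47], [0.182, 0.049, -0.304, 0, 0, -0.0467, 0.47], [0.182, 0.049, -0.304, 0, 0, -0.0467, 0.47], [0.182, 0.049, -0.304, 0, 0, -0.0467, 0.47], [0.182, 0.049, -0.304, 0, 0, -0.0467, 0.47], [0, 0, 0, 0, 0, 0, 0.47], [0, 0, 0, 0, 0, 0, 0.47]]
  ]
}}

```text
time_s: 2.95
position: [0.5872, 0.0094, 0.1204]
tcp_rot: [[0.709, -0.705, -0.001], [-0.705, -0.709, 0.0], [-0.001, 0.001, -1.0]]
force: [-0.6, -0.4, 0.1]
opening: 0.732
```

Run:
```python
from h import *
import pickle
s=read_state(); im=snap('wrist','w2.png'); pickle.dump(s,open('w2.pkl','wb')); print(s['position'],s['tcp_rot'],s['force'],s['joint_positions'],s['opening'])
c=cam('wrist',s); print(proj(c,[[.587,.010,.063],[.587,.010,.078]]))
```

```text
[0.5872 0.0094 0.1204] [[ 0.7087 -0.7055 -0.0014]
 [-0.7055 -0.7087  0.0001]
 [-0.0011  0.0009 -1.    ]] [-0.5748 -0.3831  0.1485] [ -9.9771  34.9985  92.7482  -0.0086  52.3349 124.8953] 0.7324241178690707
[[322.3995 224.5063]
 [322.47   233.3457]]
```

View pics/w2.png

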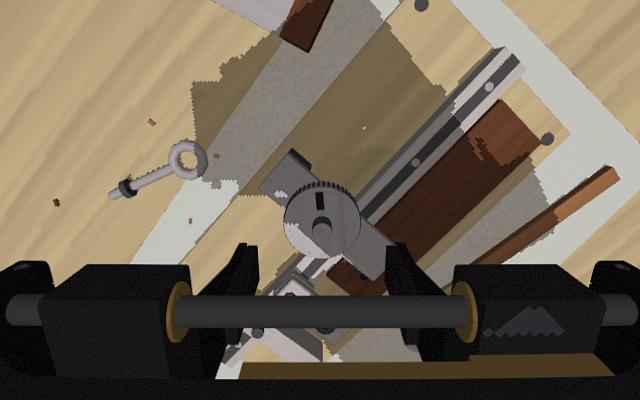

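Run:
```python
from h import *
import pickle
a=np.linspace(0,2*np.pi,120,endpoint=False)
for n in('w1','w2'):
    s=pickle.load(open(n+'.pkl','rb')); c=cam('wrist',s)
    g=cv2.GaussianBlur(cv2.cvtColor(cv2.imread(f'pics/{n}.png'),6),(0,0),1).astype(np.float32)
    gx=cv2.Sobel(g,5,1,0);gy=cv2.Sobel(g,5,0,1)
    for r,z in((.025,.063),(.006,.078)):
        best=[]
        for x in np.arange(.577,.598,.0005):
            for y in np.arange(.0,.021,.0005):
                P=np.c_[x+r*np.cos(a),y+r*np.sin(a),0*a+z]; p=proj(c,P).astype(np.float32)
                q=proj(c,P+.1*(P-[x,y,z]))-p; q/=np.linalg.norm(q,axis=1)[:,None]
                m=lambda G:cv2.remap(G,p[:,0].copy(),p[:,1].copy(),1).ravel()
                d=m(gx)*q[:,0]+m(gy)*q[:,1]
                best.append((np.abs(np.clip(d,-80,80)).sum(),x,y))
        best.sort(reverse=True); print(n,r,np.array(best[:4]))
```

```text
w1 0.025 [[7104.9699    0.5855    0.011 ]
 [7010.2093    0.5855    0.0105]
 [6986.9246    0.585     0.011 ]
 [6796.729     0.585     0.0105]]
w1 0.006 [[7167.9428    0.586     0.0125]
 [7148.098     0.5875    0.012 ]
 [7097.6153    0.586     0.013 ]
 [7086.016     0.585     0.0115]]
w2 0.025 [[7236.9962    0.587     0.0095]
 [7148.0842    0.5885    0.0095]
 [7097.7371    0.5885    0.0105]
 [7081.764     0.5885    0.01  ]]
w2 0.006 [[6313.3058    0.592     0.006 ]
 [6259.2618    0.592     0.0065]
 [6226.1206    0.5915    0.006 ]
 [6175.2377    0.5915    0.0065]]
```

>>> {"op": "play_rows", "data": {
  "plan": [
    [[0, 0, -0.45, 0, 0, 0, 0.47], [0, 0.01, -0.45, 0, 0, 0, 0.47], [0, 0, -0.45, 0, 0, 0, 0.47], [0.04, 0.04, 0, 0, 0, 0, 0.47], [0.04, 0.04, 0, 0, 0, 0, 0.47], [0, 0, 0, 0, 0, 0, 0.47], [0, 0, 0, 0, 0, 0, 0.47]]
  ]
}}

```text
time_s: 3.7
position: [0.5919, 0.0146, 0.0541]
tcp_rot: [[0.709, -0.706, 0.001], [-0.706, -0.709, -0.001], [0.001, 0.0, -1.0]]
force: [-1.7, -2.1, -0.9]
opening: 0.734
```

>>> {"op": "play_rows", "data": {
  "plan": [
    [[0.014, 0.014, 0, 0, 0, 0, 0.47], [0, 0, 0, 0, 0, 0, 0.47]]
  ]
}}

```text
time_s: 3.9
position: [0.5919, 0.0147, 0.054]
tcp_rot: [[0.709, -0.705, -0.001], [-0.705, -0.709, -0.002], [0.0, 0.002, -1.0]]
force: [-4.0, -3.6, 2.0]
opening: 0.737
```

>>> {"op": "play_rows", "data": {
  "plan": [
    [[0.014, 0.014, 0, 0, 0, 0, 0.47], [0, 0, 0, 0, 0, 0, 0.47]]
  ]
}}

```text
time_s: 4.1
position: [0.5919, 0.0149, 0.0539]
tcp_rot: [[0.71, -0.705, -0.003], [-0.705, -0.71, -0.003], [-0.0, 0.004, -1.0]]
force: [-4.5, -6.0, 3.0]
opening: 0.736
```

```bash
cat > rows.py <<'E'
import numpy as np,sys,json
# rows for rotating about the nut axis: r(mm), start dir(deg), rows, step
def rows(r,a,n,st=8.0,g=.47,dz=.0009):
    o=[]
    for k in range(n):
        t=np.radians(a+st*(k+.5)+90); L=2*r*np.sin(np.radians(st/2))/50
        o.append([round(L*np.cos(t),4),round(L*np.sin(t),4),dz,0,0,round(st/180,4),g])
    return o
if __name__=='__main__':
    r,a,n,st=map(float,sys.argv[1:5])
    R=rows(r,a,int(n),st)
    for i in range(0,len(R),12): print(json.dumps(R[i:i+12]))
E
python3 rows.py 8.8 45.1 30 8
```

```text
[[-0.0186, 0.0161, 0.0009, 0, 0, 0.0444, 0.47], [-0.0206, 0.0133, 0.0009, 0, 0, 0.0444, 0.47], [-0.0223, 0.0103, 0.0009, 0, 0, 0.0444, 0.47], [-0.0235, 0.0071, 0.0009, 0, 0, 0.0444, 0.47], [-0.0243, 0.0038, 0.0009, 0, 0, 0.0444, 0.47], [-0.0246, 0.0004, 0.0009, 0, 0, 0.0444, 0.47], [-0.0244, -0.003, 0.0009, 0, 0, 0.0444, 0.47], [-0.0237, -0.0064, 0.0009, 0, 0, 0.0444, 0.47], [-0.0226, -0.0096, 0.0009, 0, 0, 0.0444, 0.47], [-0.021, -0.0127, 0.0009, 0, 0, 0.0444, 0.47], [-0.0191, -0.0155, 0.0009, 0, 0, 0.0444, 0.47], [-0.0167, -0.018, 0.0009, 0, 0, 0.0444, 0.47]]
[[-0.014, -0.0201, 0.0009, 0, 0, 0.0444, 0.47], [-0.0111, -0.0219, 0.0009, 0, 0, 0.0444, 0.47], [-0.008, -0.0232, 0.0009, 0, 0, 0.0444, 0.47], [-0.0046, -0.0241, 0.0009, 0, 0, 0.0444, 0.47], [-0.0012, -0.0245, 0.0009, 0, 0, 0.0444, 0.47], [0.0022, -0.0245, 0.0009, 0, 0, 0.0444, 0.47], [0.0056, -0.0239, 0.0009, 0, 0, 0.0444, 0.47], [0.0088, -0.0229, 0.0009, 0, 0, 0.0444, 0.47], [0.0119, -0.0215, 0.0009, 0, 0, 0.0444, 0.47], [0.0148, -0.0196, 0.0009, 0, 0, 0.0444, 0.47], [0.0174, -0.0173, 0.0009, 0, 0, 0.0444, 0.47], [0.0196, -0.0147, 0.0009, 0, 0, 0.0444, 0.47]]
[[0.0215, -0.0119, 0.0009, 0, 0, 0.0444, 0.47], [0.0229, -0.0088, 0.0009, 0, 0, 0.0444, 0.47], [0.0239, -0.0055, 0.0009, 0, 0, 0.0444, 0.47], [0.0245, -0.0021, 0.0009, 0, 0, 0.0444, 0.47], [0.0245, 0.0013, 0.0009, 0, 0, 0.0444, 0.47], [0.0241, 0.0047, 0.0009, 0, 0, 0.0444, 0.47]]
```

>>> {"op": "play_rows", "data": {
  "plan": [
    [[-0.0186, 0.0161, 0.0009, 0, 0, 0.0444, 0.47], [-0.0206, 0.0133, 0.0009, 0, 0, 0.0444, 0.47], [-0.0223, 0.0103, 0.0009, 0, 0, 0.0444, 0.47], [-0.0235, 0.0071, 0.0009, 0, 0, 0.0444, 0.47], [-0.0243, 0.0038, 0.0009, 0, 0, 0.0444, 0.47], [-0.0246, 0.0004, 0.0009, 0, 0, 0.0444, 0.47]]
  ]
}}

```text
time_s: 4.7
position: [0.5875, 0.0174, 0.0542]
tcp_rot: [[0.998, 0.059, 0.002], [0.059, -0.998, -0.002], [0.002, 0.002, -1.0]]
force: [-0.7, -4.6, -0.6]
opening: 0.736
```

```bash
cat > look.py <<'E'
from h import *
import sys,pickle
n=sys.argv[1]; s=read_state(); im=snap('wrist',n+'.png'); pickle.dump(s,open(n+'.pkl','wb')); c=cam('wrist',s)
z=.063+float(sys.argv[2])/360*.002; N=np.array([.5868,.0099,z])
# mean grey along direction of the slot radius band
g=cv2.cvtColor(im,cv2.COLOR_RGB2GRAY).astype(np.float32); A=np.arange(-180,180,2); v=[]
for a in np.radians(A):
    P=np.array([N+[r*np.cos(a)-w*np.sin(a),r*np.sin(a)+w*np.cos(a),0] for r in np.linspace(.012,.020,5) for w in(-.0015,0,.0015)])
    p=proj(c,P).astype(np.float32); v.append(cv2.remap(g,p[:,0].copy(),p[:,1].copy(),1).mean())
v=np.array(v); y=np.degrees(np.arctan2(s['tcp_rot'][1][0],s['tcp_rot'][0][0]))
i=np.argsort(v)[:8]; print('slot cand',A[i],v[i].round(),'median',np.median(v))
print('yaw',y,'pos',s['position'],'F',s['force'],'M',s['moment'],'J6',s['joint_positions'][5],'t',s['time_s'],s['opening'])
E
python3 look.py w3 48
```

```text
slot cand [  12   10   14    8   16    6 -156 -162] [12. 14. 21. 24. 36. 37. 39. 40.] median 88.33815
yaw 3.4066038890360386 pos [0.5875 0.0174 0.0542] F [-0.6695 -4.5503 -0.5679] M [-0.8652  0.1206  0.0116] J6 77.56559468687189 t 4.7 0.7361827130801838
```

Contact holds and the nut follows. I'll continue the stroke, with a touch more press.

>>> {"op": "play_rows", "data": {
  "plan": [
    [[-0.0244, 0.005, 0.0009, 0, 0, 0.0444, 0.47], [-0.0237, -0.0064, 0.0009, 0, 0, 0.0444, 0.47], [-0.0226, -0.0096, 0.0009, 0, 0, 0.0444, 0.47], [-0.021, -0.0127, 0.0009, 0, 0, 0.0444, 0.47], [-0.0191, -0.0155, 0.0009, 0, 0, 0.0444, 0.47], [-0.0167, -0.018, 0.0009, 0, 0, 0.0444, 0.47]]
  ]
}}

```text
time_s: 5.35
position: [0.582, 0.0158, 0.0548]
tcp_rot: [[0.625, 0.78, 0.004], [0.78, -0.625, -0.0], [0.003, 0.004, -1.0]]
force: [0.3, -0.2, -0.5]
opening: 0.734
```

>>> {"op": "play_rows", "data": {
  "plan": [
    [[-0.014, -0.0201, 0.0009, 0, 0, 0.0444, 0.47], [-0.0111, -0.0219, 0.0009, 0, 0, 0.0444, 0.47], [-0.008, -0.0232, 0.0009, 0, 0, 0.0444, 0.47], [-0.0046, -0.0241, 0.0009, 0, 0, 0.0444, 0.47], [-0.0012, -0.0245, 0.0009, 0, 0, 0.0444, 0.47], [0.0022, -0.0245, 0.0009, 0, 0, 0.0444, 0.47]]
  ]
}}

```text
time_s: 5.95
position: [0.58, 0.0092, 0.055]
tcp_rot: [[-0.161, 0.987, 0.004], [0.987, 0.161, 0.0], [-0.001, 0.004, -1.0]]
force: [0.0, 0.0, -0.7]
opening: 0.736
```

```bash
python3 look.py w4 144; sed -e "s/s=read_state(); im=snap('wrist',n+'.png'); pickle.dump(s,open(n+'.pkl','wb'))/s=pickle.load(open(n+'.pkl','rb')); im=cv2.imread('pics\/'+n+'.png')/" look.py > look0.py; python3 look0.py w2 0; python3 look0.py w1 0
```

```text
slot cand [46 48 44 50 42 52 40 54] [14. 14. 18. 29. 33. 38. 40. 46.] median 91.12435
yaw 99.25954628958549 pos [0.58   0.0092 0.055 ] F [ 0.002   0.0079 -0.6723] M [-0.033  -0.0694 -0.0074] J6 -19.45042146234917 t 5.95 0.7363607948068632
slot cand [-44 -46 -42 -48 -40 -50 -38 -52] [15. 18. 20. 27. 38. 39. 42. 48.] median 95.87682
yaw -44.8671796249549 pos [0.5872 0.0094 0.1204] F [-0.5748 -0.3831  0.1485] M [ 0.0876  0.001  -0.0466] J6 124.89533621488896 t 2.95 0.7324241178690707
slot cand [-42 -40 -44 -46 -38 -48 -36 -50] [32. 39. 39. 53. 56. 68. 70. 82.] median 146.28685
yaw 30.632155690234054 pos [ 0.5053 -0.0117  0.2569] F [ 0.7269 -0.597  -0.1411] M [-0.0091  0.0498 -0.0301] J6 45.376563831517174 t 1.8 0.0023252996698067308
```

```bash
python3 rows.py 7.9 189.3 16 8
```

```text
[[0.0051, -0.0215, 0.0009, 0, 0, 0.0444, 0.47], [0.008, -0.0205, 0.0009, 0, 0, 0.0444, 0.47], [0.0108, -0.0192, 0.0009, 0, 0, 0.0444, 0.47], [0.0134, -0.0175, 0.0009, 0, 0, 0.0444, 0.47], [0.0157, -0.0155, 0.0009, 0, 0, 0.0444, 0.47], [0.0177, -0.0132, 0.0009, 0, 0, 0.0444, 0.47], [0.0193, -0.0106, 0.0009, 0, 0, 0.0444, 0.47], [0.0206, -0.0078, 0.0009, 0, 0, 0.0444, 0.47], [0.0215, -0.0048, 0.0009, 0, 0, 0.0444, 0.47], [0.022, -0.0018, 0.0009, 0, 0, 0.0444, 0.47], [0.022, 0.0013, 0.0009, 0, 0, 0.0444, 0.47], [0.0216, 0.0043, 0.0009, 0, 0, 0.0444, 0.47]]
[[0.0208, 0.0073, 0.0009, 0, 0, 0.0444, 0.47], [0.0196, 0.0101, 0.0009, 0, 0, 0.0444, 0.47], [0.018, 0.0127, 0.0009, 0, 0, 0.0444, 0.47], [0.016, 0.0151, 0.0009, 0, 0, 0.0444, 0.47]]
```

>>> {"op": "play_rows", "data": {
  "plan": [
    [[-0.022, -0.0035, 0, 0, 0, 0, 0.47], [0, 0, 0, 0, 0, 0, 0.47]]
  ]
}}

```text
time_s: 6.2
position: [0.5793, 0.009, 0.0548]
tcp_rot: [[-0.153, 0.988, 0.005], [0.988, 0.153, -0.0], [-0.001, 0.005, -1.0]]
force: [1.7, 1.3, 1.5]
opening: 0.736
```

>>> {"op": "play_rows", "data": {
  "plan": [
    [[-0.013, -0.002, 0, 0, 0, 0, 0.47], [0.0051, -0.0215, 0.0009, 0, 0, 0.0444, 0.47], [0.008, -0.0205, 0.0009, 0, 0, 0.0444, 0.47], [0.0108, -0.0192, 0.0009, 0, 0, 0.0444, 0.47], [0.0134, -0.0175, 0.0009, 0, 0, 0.0444, 0.47]]
  ]
}}

```text
time_s: 6.7
position: [0.5812, 0.0048, 0.055]
tcp_rot: [[-0.658, 0.753, 0.006], [0.753, 0.658, -0.0], [-0.004, 0.005, -1.0]]
force: [4.3, 1.1, 1.7]
opening: 0.733
```

```bash
python3 look.py w5 130
```

```text
slot cand [ 76  74  78  80  72  82  70 -46] [15. 19. 19. 36. 36. 43. 47. 53.] median 98.00235
yaw 131.11889402592442 pos [0.5812 0.0048 0.055 ] F [4.325  1.1012 1.7427] M [ 0.4524 -0.8861 -0.033 ] J6 -51.74532036676554 t 6.7 0.7332466007033729
```

>>> {"op": "play_rows", "data": {
  "plan": [
    [[0.0157, -0.0165, 0.0009, 0, 0, 0.0444, 0.47], [0.0177, -0.0142, 0.0009, 0, 0, 0.0444, 0.47], [0.0193, -0.0116, 0.0009, 0, 0, 0.0444, 0.47], [0.0206, -0.0088, 0.0009, 0, 0, 0.0444, 0.47], [0.0215, -0.0048, 0.0009, 0, 0, 0.0444, 0.47], [0.022, -0.0018, 0.0009, 0, 0, 0.0444, 0.47]]
  ]
}}

```text
time_s: 7.35
position: [0.5841, 0.0029, 0.0546]
tcp_rot: [[-1.0, 0.018, -0.0], [0.018, 1.0, 0.001], [0.0, 0.001, -1.0]]
force: [0.7, 2.2, 0.9]
opening: 0.737
```

>>> {"op": "play_rows", "data": {
  "plan": [
    [[0.022, 0.0013, 0.0009, 0, 0, 0.0444, 0.47], [0.0216, 0.0043, 0.0009, 0, 0, 0.0444, 0.47], [0.0208, 0.0073, 0.0009, 0, 0, 0.0444, 0.47], [0.0196, 0.0101, 0.0009, 0, 0, 0.0444, 0.47], [0.018, 0.0127, 0.0009, 0, 0, 0.0444, 0.47], [0.016, 0.0151, 0.0009, 0, 0, 0.0444, 0.47]]
  ]
}}

```text
time_s: 7.95
position: [0.5885, 0.0047, 0.0541]
tcp_rot: [[-0.682, -0.731, -0.004], [-0.731, 0.682, 0.0], [0.002, 0.003, -1.0]]
force: [-0.1, 0.6, 0.1]
opening: 0.734
```

```bash
python3 look.py w6 220
```

```text
slot cand [132 130 128 134 126 136  70  22] [19. 19. 29. 31. 45. 46. 51. 52.] median 111.549225
yaw -133.03764826534325 pos [0.5885 0.0047 0.0541] F [-0.0539  0.5938  0.0686] M [ 0.1384 -0.1118 -0.0109] J6 -147.3387630901451 t 7.95 0.7339452929539112
```

>>> {"op": "play_rows", "data": {
  "plan": [
    [[-0.034, 0.104, 0, 0, 0, 0, 0.47], [0, 0, 0, 0, 0, -0.047, 0.47], [0, 0, 0, 0, 0, -0.047, 0.47], [0, 0, 0, 0, 0, -0.047, 0.47], [0, 0, 0, 0, 0, -0.047, 0.47], [0, 0, 0, 0, 0, -0.047, 0.47], [0, 0, 0, 0, 0, -0.047, 0.47], [0, 0, 0, 0, 0, -0.047, 0.47], [0, 0, 0, 0, 0, -0.047, 0.47], [0, 0, 0, 0, 0, -0.047, 0.47], [0, 0, 0, 0, 0, -0.047, 0.47], [0, 0, 0, 0, 0, -0.047, 0.47]]
  ]
}}

```text
time_s: 9.2
position: [0.5873, 0.0102, 0.0543]
tcp_rot: [[-0.684, 0.73, -0.002], [0.73, 0.684, 0.0], [0.002, -0.001, -1.0]]
force: [0.9, 0.7, -0.5]
opening: 0.732
```

>>> {"op": "play_rows", "data": {
  "plan": [
    [[0, 0, 0, 0, 0, -0.047, 0.47], [0, 0, 0, 0, 0, -0.047, 0.47], [0, 0, 0, 0, 0, -0.047, 0.47], [0, 0, 0, 0, 0, -0.047, 0.47], [0, 0, 0, 0, 0, -0.047, 0.47], [0, 0, 0, 0, 0, -0.047, 0.47], [0, 0, 0, 0, 0, -0.047, 0.47], [0, 0, 0, 0, 0, -0.047, 0.47], [0, 0, 0, 0, 0, -0.047, 0.47], [0, 0, 0, 0, 0, -0.047, 0.47], [0, 0, 0, 0, 0, -0.047, 0.47], [0, 0, 0, 0, 0, -0.047, 0.47]]
  ]
}}

```text
time_s: 10.4
position: [0.5874, 0.0102, 0.0543]
tcp_rot: [[0.852, 0.524, -0.002], [0.524, -0.852, 0.0], [-0.002, -0.001, -1.0]]
force: [0.4, -0.2, -0.6]
opening: 0.738
```

>>> {"op": "play_rows", "data": {
  "plan": [
    [[0, 0, 0, 0, 0, -0.047, 0.47], [0, 0, 0, 0, 0, -0.047, 0.47], [0, 0, 0, 0, 0, -0.047, 0.47], [0, 0, 0, 0, 0, -0.047, 0.47], [0, 0, 0, 0, 0, -0.047, 0.47], [0, 0, 0, 0, 0, -0.047, 0.47], [0, 0, 0, 0, 0, -0.047, 0.47], [0, 0, 0, 0, 0, -0.047, 0.47], [0, 0, 0, 0, 0, -0.047, 0.47], [0, 0, 0, 0, 0, -0.047, 0.47], [0, 0, 0, 0, 0, -0.047, 0.47], [0, 0, 0, 0, 0, 0, 0.47]]
  ]
}}

```text
time_s: 11.6
position: [0.5875, 0.0101, 0.0543]
tcp_rot: [[0.485, -0.875, -0.002], [-0.875, -0.485, 0.0], [-0.001, 0.002, -1.0]]
force: [-0.2, 0.3, 0.2]
opening: 0.734
```

```bash
python3 look.py w7 175
cat > plan.py <<'E'
# rows from a command point p (m) to ride the circle r round the nut: p_x p_y yaw n [step] [r]
import sys,json,numpy as np
N=np.array([.5867,.0099]); px,py,y,n=map(float,sys.argv[1:5]); st=float(sys.argv[5]) if len(sys.argv)>5 else 8.; r=float(sys.argv[6])/1e3 if len(sys.argv)>6 else .0083
p=np.array([px,py]); R=[]
for k in range(int(n)+1):
    a=np.radians(y+90+st*k); q=N+r*np.array([np.cos(a),np.sin(a)]); d=np.round((q-p)/.05,3); p=p+d*.05
    R.append([*d,0 if k==0 else .0009,0,0,0 if k==0 else round(st/180,4),.47])
for i in range(0,len(R),12): print(json.dumps(R[i:i+12]))
E
```

```text
slot cand [122 120 126 116 118 124 128 114] [50. 50. 50. 50. 50. 51. 51. 51.] median 108.29896
yaw -61.011407967288434 pos [0.5875 0.0101 0.0543] F [-0.1898  0.2642  0.1914] M [ 0.1021 -0.0042  0.0196] J6 141.11667166236109 t 11.6 0.7343769408239262
```

```bash
python3 plan.py .5875 .0101 -61 36
```

```text
[[0.129, 0.076, 0, 0, 0, 0, 0.47], [-0.012, 0.02, 0.0009, 0, 0, 0.0444, 0.47], [-0.016, 0.017, 0.0009, 0, 0, 0.0444, 0.47], [-0.017, 0.016, 0.0009, 0, 0, 0.0444, 0.47], [-0.02, 0.012, 0.0009, 0, 0, 0.0444, 0.47], [-0.021, 0.01, 0.0009, 0, 0, 0.0444, 0.47], [-0.022, 0.007, 0.0009, 0, 0, 0.0444, 0.47], [-0.023, 0.003, 0.0009, 0, 0, 0.0444, 0.47], [-0.023, 0.001, 0.0009, 0, 0, 0.0444, 0.47], [-0.023, -0.003, 0.0009, 0, 0, 0.0444, 0.47], [-0.022, -0.006, 0.0009, 0, 0, 0.0444, 0.47], [-0.021, -0.009, 0.0009, 0, 0, 0.0444, 0.47]]
[[-0.02, -0.012, 0.0009, 0, 0, 0.0444, 0.47], [-0.018, -0.015, 0.0009, 0, 0, 0.0444, 0.47], [-0.016, -0.017, 0.0009, 0, 0, 0.0444, 0.47], [-0.013, -0.019, 0.0009, 0, 0, 0.0444, 0.47], [-0.011, -0.02, 0.0009, 0, 0, 0.0444, 0.47], [-0.007, -0.022, 0.0009, 0, 0, 0.0444, 0.47], [-0.005, -0.023, 0.0009, 0, 0, 0.0444, 0.47], [-0.001, -0.023, 0.0009, 0, 0, 0.0444, 0.47], [0.002, -0.023, 0.0009, 0, 0, 0.0444, 0.47], [0.005, -0.023, 0.0009, 0, 0, 0.0444, 0.47], [0.009, -0.021, 0.0009, 0, 0, 0.0444, 0.47], [0.011, -0.02, 0.0009, 0, 0, 0.0444, 0.47]]
[[0.014, -0.019, 0.0009, 0, 0, 0.0444, 0.47], [0.016, -0.016, 0.0009, 0, 0, 0.0444, 0.47], [0.019, -0.014, 0.0009, 0, 0, 0.0444, 0.47], [0.02, -0.011, 0.0009, 0, 0, 0.0444, 0.47], [0.021, -0.009, 0.0009, 0, 0, 0.0444, 0.47], [0.023, -0.005, 0.0009, 0, 0, 0.0444, 0.47], [0.023, -0.002, 0.0009, 0, 0, 0.0444, 0.47], [0.023, 0.001, 0.0009, 0, 0, 0.0444, 0.47], [0.023, 0.005, 0.0009, 0, 0, 0.0444, 0.47], [0.022, 0.007, 0.0009, 0, 0, 0.0444, 0.47], [0.02, 0.011, 0.0009, 0, 0, 0.0444, 0.47], [0.019, 0.013, 0.0009, 0, 0, 0.0444, 0.47]]
[[0.017, 0.016, 0.0009, 0, 0, 0.0444, 0.47]]
```

>>> {"op": "play_rows", "data": {
  "plan": [
    [[0.065, 0.038, 0, 0, 0, 0, 0.47], [0.064, 0.038, 0, 0, 0, 0, 0.47], [0, 0, 0, 0, 0, 0, 0.47], [-0.012, 0.02, 0.0009, 0, 0, 0.0444, 0.47], [-0.016, 0.017, 0.0009, 0, 0, 0.0444, 0.47], [-0.017, 0.016, 0.0009, 0, 0, 0.0444, 0.47], [-0.02, 0.012, 0.0009, 0, 0, 0.0444, 0.47], [-0.021, 0.01, 0.0009, 0, 0, 0.0444, 0.47]]
  ]
}}

```text
time_s: 12.45
position: [0.5892, 0.0166, 0.0546]
tcp_rot: [[0.937, -0.349, -0.004], [-0.349, -0.937, -0.001], [-0.003, 0.003, -1.0]]
force: [-2.4, -2.9, 1.8]
opening: 0.736
```

>>> {"op": "play_rows", "data": {
  "plan": [
    [[-0.022, 0.007, 0.0009, 0, 0, 0.0444, 0.47], [-0.023, 0.003, 0.0009, 0, 0, 0.0444, 0.47], [-0.023, 0.001, 0.0009, 0, 0, 0.0444, 0.47], [-0.023, -0.003, 0.0009, 0, 0, 0.0444, 0.47], [-0.022, -0.006, 0.0009, 0, 0, 0.0444, 0.47], [-0.021, -0.009, 0.0009, 0, 0, 0.0444, 0.47]]
  ]
}}

```text
time_s: 13.05
position: [0.5842, 0.0168, 0.0551]
tcp_rot: [[0.887, 0.461, 0.0], [0.461, -0.887, -0.0], [0.0, 0.0, -1.0]]
force: [0.3, -1.0, -0.5]
opening: 0.737
```

```bash
python3 look.py w8 250
```

```text
slot cand [-132 -134 -174 -130 -136 -170 -138 -176] [39. 39. 39. 39. 39. 39. 39. 39.] median 87.61299
yaw 27.444919578148212 pos [0.5842 0.0168 0.0551] F [ 0.297  -0.9983 -0.522 ] M [-0.1252  0.0429  0.0231] J6 53.27730180970166 t 13.05 0.7365923879460836
```

```bash
sed -i 's/q=N+r\*/q=N+(r+k*.0001)*/' plan.py; python3 plan.py .5842 .0168 27.4 25 8 8.2
```

```text
[[-0.025, 0.008, 0, 0, 0, 0, 0.47], [-0.021, -0.011, 0.0009, 0, 0, 0.0444, 0.47], [-0.019, -0.013, 0.0009, 0, 0, 0.0444, 0.47], [-0.018, -0.016, 0.0009, 0, 0, 0.0444, 0.47], [-0.015, -0.018, 0.0009, 0, 0, 0.0444, 0.47], [-0.013, -0.021, 0.0009, 0, 0, 0.0444, 0.47], [-0.009, -0.023, 0.0009, 0, 0, 0.0444, 0.47], [-0.007, -0.024, 0.0009, 0, 0, 0.0444, 0.47], [-0.003, -0.024, 0.0009, 0, 0, 0.0444, 0.47], [0.0, -0.026, 0.0009, 0, 0, 0.0444, 0.47], [0.004, -0.025, 0.0009, 0, 0, 0.0444, 0.47], [0.008, -0.025, 0.0009, 0, 0, 0.0444, 0.47]]
[[0.011, -0.023, 0.0009, 0, 0, 0.0444, 0.47], [0.014, -0.023, 0.0009, 0, 0, 0.0444, 0.47], [0.018, -0.02, 0.0009, 0, 0, 0.0444, 0.47], [0.02, -0.017, 0.0009, 0, 0, 0.0444, 0.47], [0.023, -0.015, 0.0009, 0, 0, 0.0444, 0.47], [0.025, -0.012, 0.0009, 0, 0, 0.0444, 0.47], [0.027, -0.008, 0.0009, 0, 0, 0.0444, 0.47], [0.028, -0.004, 0.0009, 0, 0, 0.0444, 0.47], [0.028, -0.0, 0.0009, 0, 0, 0.0444, 0.47], [0.029, 0.003, 0.0009, 0, 0, 0.0444, 0.47], [0.028, 0.008, 0.0009, 0, 0, 0.0444, 0.47], [0.026, 0.012, 0.0009, 0, 0, 0.0444, 0.47]]
[[0.026, 0.015, 0.0009, 0, 0, 0.0444, 0.47], [0.023, 0.019, 0.0009, 0, 0, 0.0444, 0.47]]
```

>>> {"op": "play_rows", "data": {
  "plan": [
    [[-0.025, 0.008, 0, 0, 0, 0, 0.47], [0, 0, 0, 0, 0, 0, 0.47], [-0.021, -0.011, 0.0009, 0, 0, 0.0444, 0.47], [-0.019, -0.013, 0.0009, 0, 0, 0.0444, 0.47], [-0.018, -0.016, 0.0009, 0, 0, 0.0444, 0.47], [-0.015, -0.018, 0.0009, 0, 0, 0.0444, 0.47]]
  ]
}}

```text
time_s: 13.7
position: [0.5803, 0.0138, 0.0554]
tcp_rot: [[0.511, 0.86, 0.002], [0.86, -0.511, -0.001], [0.0, 0.003, -1.0]]
force: [2.8, -2.4, -1.5]
opening: 0.737
```

>>> {"op": "play_rows", "data": {
  "plan": [
    [[-0.013, -0.021, 0.0009, 0, 0, 0.0444, 0.47], [-0.009, -0.023, 0.0009, 0, 0, 0.0444, 0.47], [-0.007, -0.024, 0.0009, 0, 0, 0.0444, 0.47], [-0.003, -0.024, 0.0009, 0, 0, 0.0444, 0.47], [0, -0.026, 0.0009, 0, 0, 0.0444, 0.47]]
  ]
}}

```text
time_s: 14.2
position: [0.5793, 0.0084, 0.0557]
tcp_rot: [[-0.16, 0.987, 0.004], [0.987, 0.16, -0.0], [-0.001, 0.004, -1.0]]
force: [3.3, 0.0, -2.1]
opening: 0.734
```

```bash
python3 look.py w9 280
```

```text
slot cand [ -92  -94  -96  -98  -90  -86  -88 -100] [58. 58. 59. 59. 59. 60. 60. 60.] median 91.160965
yaw 99.20515300860386 pos [0.5793 0.0084 0.0557] F [ 3.3433  0.0003 -2.1471] M [-0.1256 -0.6391  0.021 ] J6 -19.463207005000797 t 14.2 0.7341559423793276
```

>>> {"op": "play_rows", "data": {
  "plan": [
    [[0.004, -0.025, 0.0009, 0, 0, 0.0444, 0.47], [0.008, -0.025, 0.0009, 0, 0, 0.0444, 0.47], [0.011, -0.023, 0.0009, 0, 0, 0.0444, 0.47], [0.014, -0.023, 0.0009, 0, 0, 0.0444, 0.47], [0.018, -0.02, 0.0009, 0, 0, 0.0444, 0.47], [0.02, -0.017, 0.0009, 0, 0, 0.0444, 0.47]]
  ]
}}

```text
time_s: 14.85
position: [0.5832, 0.0032, 0.056]
tcp_rot: [[-0.838, 0.545, 0.004], [0.545, 0.838, 0.002], [-0.002, 0.004, -1.0]]
force: [4.4, 4.6, -2.2]
opening: 0.736
```

>>> {"op": "play_rows", "data": {
  "plan": [
    [[0.023, -0.015, 0.0009, 0, 0, 0.0444, 0.47], [0.025, -0.012, 0.0009, 0, 0, 0.0444, 0.47], [0.027, -0.008, 0.0009, 0, 0, 0.0444, 0.47], [0.028, -0.004, 0.0009, 0, 0, 0.0444, 0.47], [0.028, 0, 0.0009, 0, 0, 0.0444, 0.47]]
  ]
}}

```text
time_s: 15.35
position: [0.5871, 0.0027, 0.056]
tcp_rot: [[-0.993, -0.121, -0.002], [-0.121, 0.993, 0.004], [0.001, 0.004, -1.0]]
force: [0.8, 6.2, 0.4]
opening: 0.736
```

```bash
python3 look.py w10 360
```

```text
slot cand [ 0 -2 14  4 12  6 -4 16] [62. 62. 62. 62. 62. 62. 62. 63.] median 111.44238
yaw -173.06965963377843 pos [0.5871 0.0027 0.056 ] F [0.8312 6.2182 0.4157] M [ 1.3047 -0.1451 -0.0328] J6 -107.8990722701544 t 15.35 0.7360393002988638
```

>>> {"op": "play_rows", "data": {
  "plan": [
    [[0.027, 0.004, 0.0009, 0, 0, 0.0444, 0.47], [0.026, 0.008, 0.0009, 0, 0, 0.0444, 0.47], [0.024, 0.012, 0.0009, 0, 0, 0.0444, 0.47], [0.024, 0.014, 0.0009, 0, 0, 0.0444, 0.47], [0.021, 0.018, 0.0009, 0, 0, 0.0444, 0.47]]
  ]
}}

```text
time_s: 15.9
position: [0.5914, 0.0049, 0.056]
tcp_rot: [[-0.683, -0.731, -0.006], [-0.731, 0.683, 0.003], [0.001, 0.006, -1.0]]
force: [-2.5, 3.5, 0.8]
opening: 0.739
```

>>> {"op": "play_rows", "data": {
  "plan": [
    [[-0.1, 0.11, 0, 0, 0, 0, 0.47], [0, 0, 0, 0, 0, -0.047, 0.47], [0, 0, 0, 0, 0, -0.047, 0.47], [0, 0, 0, 0, 0, -0.047, 0.47], [0, 0, 0, 0, 0, -0.047, 0.47], [0, 0, 0, 0, 0, -0.047, 0.47], [0, 0, 0, 0, 0, -0.047, 0.47], [0, 0, 0, 0, 0, -0.047, 0.47], [0, 0, 0, 0, 0, -0.047, 0.47], [0, 0, 0, 0, 0, -0.047, 0.47], [0, 0, 0, 0, 0, -0.047, 0.47], [0, 0, 0, 0, 0, -0.047, 0.47]]
  ]
}}

```text
time_s: 17.1
position: [0.5881, 0.0086, 0.0561]
tcp_rot: [[-0.684, 0.73, -0.001], [0.73, 0.684, 0.0], [0.001, -0.001, -1.0]]
force: [0.5, -0.1, -1.0]
opening: 0.734
```

>>> {"op": "play_rows", "data": {
  "plan": [
    [[0, 0, 0, 0, 0, -0.047, 0.47], [0, 0, 0, 0, 0, -0.047, 0.47], [0, 0, 0, 0, 0, -0.047, 0.47], [0, 0, 0, 0, 0, -0.047, 0.47], [0, 0, 0, 0, 0, -0.047, 0.47], [0, 0, 0, 0, 0, -0.047, 0.47], [0, 0, 0, 0, 0, -0.047, 0.47], [0, 0, 0, 0, 0, -0.047, 0.47], [0, 0, 0, 0, 0, -0.047, 0.47], [0, 0, 0, 0, 0, -0.047, 0.47]]
  ]
}}

```text
time_s: 18.1
position: [0.5882, 0.0086, 0.0561]
tcp_rot: [[0.662, 0.749, -0.001], [0.749, -0.662, 0.0], [-0.001, -0.001, -1.0]]
force: [-0.3, 0.8, 0.3]
opening: 0.733
```

```bash
python3 look.py w11 420
```

```text
slot cand [  48   46   50   44   52   42   54 -128] [14. 15. 15. 30. 34. 38. 38. 39.] median 88.55928
yaw 48.538254097045844 pos [0.5882 0.0086 0.0561] F [-0.3233  0.8153  0.2991] M [-0.0259 -0.0801 -0.0115] J6 31.423740659450225 t 18.1 0.7331770513193552
```

>>> {"op": "play_rows", "data": {
  "plan": [
    [[-0.02, 0.02, 0, 0, 0, -0.047, 0.47], [0, 0, 0, 0, 0, -0.047, 0.47], [0, 0, 0, 0, 0, -0.047, 0.47], [0, 0, 0, 0, 0, -0.047, 0.47], [0, 0, 0, 0, 0, -0.047, 0.47], [0, 0, 0, 0, 0, -0.047, 0.47], [0, 0, 0, 0, 0, -0.047, 0.47], [0, 0, 0, 0, 0, -0.047, 0.47], [0, 0, 0, 0, 0, -0.047, 0.47], [0, 0, 0, 0, 0, -0.047, 0.47], [0, 0, 0, 0, 0, -0.047, 0.47], [0, 0, 0, 0, 0, 0, 0.47]]
  ]
}}

```text
time_s: 19.35
position: [0.5873, 0.0095, 0.0561]
tcp_rot: [[0.72, -0.693, -0.001], [-0.693, -0.72, 0.0], [-0.001, 0.0, -1.0]]
force: [0.1, 0.5, 0.0]
opening: 0.736
```

```bash
python3 plan.py .5872 .0096 -44.6 34 8 8.2
```

```text
[[0.105, 0.123, 0, 0, 0, 0, 0.47], [-0.016, 0.016, 0.0009, 0, 0, 0.0444, 0.47], [-0.019, 0.015, 0.0009, 0, 0, 0.0444, 0.47], [-0.02, 0.011, 0.0009, 0, 0, 0.0444, 0.47], [-0.022, 0.009, 0.0009, 0, 0, 0.0444, 0.47], [-0.024, 0.005, 0.0009, 0, 0, 0.0444, 0.47], [-0.024, 0.003, 0.0009, 0, 0, 0.0444, 0.47], [-0.025, -0.002, 0.0009, 0, 0, 0.0444, 0.47], [-0.025, -0.004, 0.0009, 0, 0, 0.0444, 0.47], [-0.024, -0.008, 0.0009, 0, 0, 0.0444, 0.47], [-0.023, -0.012, 0.0009, 0, 0, 0.0444, 0.47], [-0.021, -0.015, 0.0009, 0, 0, 0.0444, 0.47]]
[[-0.019, -0.018, 0.0009, 0, 0, 0.0444, 0.47], [-0.017, -0.02, 0.0009, 0, 0, 0.0444, 0.47], [-0.013, -0.023, 0.0009, 0, 0, 0.0444, 0.47], [-0.011, -0.025, 0.0009, 0, 0, 0.0444, 0.47], [-0.007, -0.026, 0.0009, 0, 0, 0.0444, 0.47], [-0.003, -0.028, 0.0009, 0, 0, 0.0444, 0.47], [0.001, -0.028, 0.0009, 0, 0, 0.0444, 0.47], [0.004, -0.027, 0.0009, 0, 0, 0.0444, 0.47], [0.009, -0.028, 0.0009, 0, 0, 0.0444, 0.47], [0.012, -0.025, 0.0009, 0, 0, 0.0444, 0.47], [0.016, -0.025, 0.0009, 0, 0, 0.0444, 0.47], [0.019, -0.021, 0.0009, 0, 0, 0.0444, 0.47]]
[[0.023, -0.02, 0.0009, 0, 0, 0.0444, 0.47], [0.025, -0.016, 0.0009, 0, 0, 0.0444, 0.47], [0.027, -0.012, 0.0009, 0, 0, 0.0444, 0.47], [0.029, -0.009, 0.0009, 0, 0, 0.0444, 0.47], [0.031, -0.004, 0.0009, 0, 0, 0.0444, 0.47], [0.031, -0.0, 0.0009, 0, 0, 0.0444, 0.47], [0.03, 0.004, 0.0009, 0, 0, 0.0444, 0.47], [0.031, 0.009, 0.0009, 0, 0, 0.0444, 0.47], [0.029, 0.012, 0.0009, 0, 0, 0.0444, 0.47], [0.027, 0.017, 0.0009, 0, 0, 0.0444, 0.47], [0.025, 0.021, 0.0009, 0, 0, 0.0444, 0.47]]
```

>>> {"op": "play_rows", "data": {
  "plan": [
    [[0.055, 0.063, 0, 0, 0, 0, 0.47], [0.05, 0.06, 0, 0, 0, 0, 0.47], [0, 0, 0, 0, 0, 0, 0.47], [-0.016, 0.016, 0.0009, 0, 0, 0.0444, 0.47], [-0.019, 0.015, 0.0009, 0, 0, 0.0444, 0.47], [-0.02, 0.011, 0.0009, 0, 0, 0.0444, 0.47], [-0.022, 0.009, 0.0009, 0, 0, 0.0444, 0.47]]
  ]
}}

```text
time_s: 20.05
position: [0.5881, 0.017, 0.0563]
tcp_rot: [[0.98, -0.197, -0.003], [-0.197, -0.98, -0.002], [-0.002, 0.002, -1.0]]
force: [-2.0, -4.9, 1.0]
opening: 0.739
```

>>> {"op": "play_rows", "data": {
  "plan": [
    [[-0.024, 0.005, 0.0009, 0, 0, 0.0444, 0.47], [-0.024, 0.003, 0.0009, 0, 0, 0.0444, 0.47], [-0.025, -0.002, 0.0009, 0, 0, 0.0444, 0.47], [-0.025, -0.004, 0.0009, 0, 0, 0.0444, 0.47], [-0.024, -0.008, 0.0009, 0, 0, 0.0444, 0.47]]
  ]
}}

```text
time_s: 20.55
position: [0.5838, 0.0168, 0.0567]
tcp_rot: [[0.879, 0.478, 0.001], [0.478, -0.879, -0.002], [0.0, 0.002, -1.0]]
force: [1.1, -3.5, -1.4]
opening: 0.734
```

```bash
python3 look.py w12 520
```

```text
slot cand [ 118  120  116  114  122  112 -166  124] [13. 18. 18. 29. 32. 37. 38. 39.] median 87.28148
yaw 28.528015519457917 pos [0.5838 0.0168 0.0567] F [ 1.0925 -3.5069 -1.381 ] M [-0.5862 -0.0903 -0.0205] J6 52.28998737655034 t 20.55 0.7343808262462742
```

Force is steady and the nut follows (slot at 118°, total 522°). Continuing.

>>> {"op": "play_rows", "data": {
  "plan": [
    [[-0.023, -0.012, 0.0009, 0, 0, 0.0444, 0.47], [-0.021, -0.015, 0.0009, 0, 0, 0.0444, 0.47], [-0.019, -0.018, 0.0009, 0, 0, 0.0444, 0.47], [-0.017, -0.02, 0.0009, 0, 0, 0.0444, 0.47], [-0.013, -0.023, 0.0009, 0, 0, 0.0444, 0.47], [-0.011, -0.025, 0.0009, 0, 0, 0.0444, 0.47]]
  ]
}}

```text
time_s: 21.2
position: [0.5794, 0.0117, 0.0571]
tcp_rot: [[0.237, 0.971, 0.003], [0.971, -0.237, -0.001], [0.0, 0.003, -1.0]]
force: [2.4, -1.5, -1.0]
opening: 0.737
```

>>> {"op": "play_rows", "data": {
  "plan": [
    [[-0.007, -0.026, 0.0009, 0, 0, 0.0444, 0.47], [-0.003, -0.028, 0.0009, 0, 0, 0.0444, 0.47], [0.001, -0.028, 0.0009, 0, 0, 0.0444, 0.47], [0.004, -0.027, 0.0009, 0, 0, 0.0444, 0.47], [0.009, -0.026, 0.0009, 0, 0, 0.0444, 0.47], [0.012, -0.024, 0.0009, 0, 0, 0.0444, 0.47]]
  ]
}}

```text
time_s: 21.8
position: [0.5815, 0.0043, 0.0575]
tcp_rot: [[-0.562, 0.827, 0.005], [0.827, 0.562, 0.0], [-0.003, 0.005, -1.0]]
force: [3.5, 0.6, -2.6]
opening: 0.738
```

```bash
python3 look.py w13 610
```

```text
slot cand [-150 -152 -148 -154 -156 -146 -144 -158] [15. 15. 23. 26. 38. 38. 46. 46.] median 94.63802
yaw 124.19521564478107 pos [0.5815 0.0043 0.0575] F [ 3.464   0.5521 -2.5681] M [ 0.18   -0.7977 -0.0464] J6 -44.87863271300423 t 21.8 0.7380565797187734
```

>>> {"op": "play_rows", "data": {
  "plan": [
    [[0.016, -0.024, 0.0009, 0, 0, 0.0444, 0.47], [0.019, -0.021, 0.0009, 0, 0, 0.0444, 0.47], [0.022, -0.019, 0.0009, 0, 0, 0.0444, 0.47], [0.024, -0.015, 0.0009, 0, 0, 0.0444, 0.47], [0.026, -0.012, 0.0009, 0, 0, 0.0444, 0.47], [0.028, -0.009, 0.0009, 0, 0, 0.0444, 0.47], [0.029, -0.004, 0.0009, 0, 0, 0.0444, 0.47]]
  ]
}}

```text
time_s: 22.55
position: [0.5874, 0.0024, 0.0576]
tcp_rot: [[-1.0, 0.001, 0.001], [0.001, 1.0, 0.005], [-0.001, 0.005, -1.0]]
force: [1.2, 10.7, 1.7]
opening: 0.736
```

>>> {"op": "play_rows", "data": {
  "plan": [
    [[0.029, 0, 0.0009, 0, 0, 0.0444, 0.47], [0.028, 0.004, 0.0009, 0, 0, 0.0444, 0.47], [0.028, 0.009, 0.0009, 0, 0, 0.0444, 0.47], [0.026, 0.012, 0.0009, 0, 0, 0.0444, 0.47], [0.024, 0.016, 0.0009, 0, 0, 0.0444, 0.47]]
  ]
}}

```text
time_s: 23.05
position: [0.5907, 0.0041, 0.0575]
tcp_rot: [[-0.766, -0.642, -0.007], [-0.642, 0.766, 0.005], [0.002, 0.008, -1.0]]
force: [-3.3, 5.9, 4.0]
opening: 0.735
```

```bash
python3 look.py w14 710
```

```text
slot cand [-48 -50 -46 -52 -44 -54 -42 -56] [19. 20. 29. 34. 44. 47. 53. 56.] median 110.848465
yaw -140.03120165324341 pos [0.5907 0.0041 0.0575] F [-3.3332  5.9251  3.9941] M [ 1.275   0.5742 -0.1001] J6 -140.68187472657522 t 23.05 0.7350207476518942
```

The nut has turned about 715° in total, close to two turns. I'll retract, close the fingers and go behind the tail.

>>> {"op": "play_rows", "data": {
  "plan": [
    [[-0.076, 0.116, 0, 0, 0, 0, 0.47], [0, 0, 0.2, 0, 0, 0, 0.47], [0, 0, 0.7, 0, 0, 0, 0.47], [0, 0, 0.7, 0, 0, 0, 0.47], [-0.061, -0.243, 0.1, 0, 0, -0.0468, -1], [-0.061, -0.243, 0, 0, 0, -0.0468, -1], [-0.061, -0.243, 0, 0, 0, -0.0468, -1], [-0.061, -0.243, 0, 0, 0, -0.0468, -1], [-0.061, -0.243, 0, 0, 0, -0.0468, -1], [-0.061, -0.243, 0, 0, 0, -0.0468, -1], [-0.061, -0.243, 0, 0, 0, -0.0468, -1], [-0.061, -0.243, 0, 0, 0, -0.0468, -1]]
  ]
}}

```text
time_s: 24.3
position: [0.5658, -0.0914, 0.1436]
tcp_rot: [[-0.883, 0.469, 0.001], [0.469, 0.883, -0.001], [-0.002, -0.0, -1.0]]
force: [-0.5, -0.3, -0.6]
opening: 0.088
```

>>> {"op": "play_rows", "data": {
  "plan": [
    [[-0.061, -0.243, 0, 0, 0, -0.0468, -1], [-0.061, -0.243, 0, 0, 0, -0.0468, -1], [-0.061, -0.243, 0, 0, 0, -0.0468, -1], [-0.061, -0.243, 0, 0, 0, -0.0468, -1], [-0.061, -0.243, 0, 0, 0, -0.0468, -1], [-0.061, -0.243, 0, 0, 0, -0.0468, -1], [-0.061, -0.243, 0, 0, 0, -0.0468, -1], [0, 0, 0, 0, 0, 0, -1], [0, 0, 0, 0, 0, 0, -1]]
  ]
}}

```text
time_s: 25.2
position: [0.5443, -0.1758, 0.1432]
tcp_rot: [[-0.063, 0.998, 0.001], [0.998, 0.063, -0.0], [-0.0, 0.001, -1.0]]
force: [-0.0, -0.1, -0.1]
opening: 0.006
```

```bash
python3 look.py w15 715
```

```text
slot cand [-180 -178 -176 -174 -172 -170 -168 -166] [0. 0. 0. 0. 0. 0. 0. 0.] median 0.0
yaw 93.61535207010192 pos [ 0.5443 -0.1758  0.1432] F [-0.0394 -0.0666 -0.13  ] M [ 0.0091 -0.121  -0.0596] J6 -32.709258686577 t 25.2 0.006154742882723849
```

View pics/w15.png

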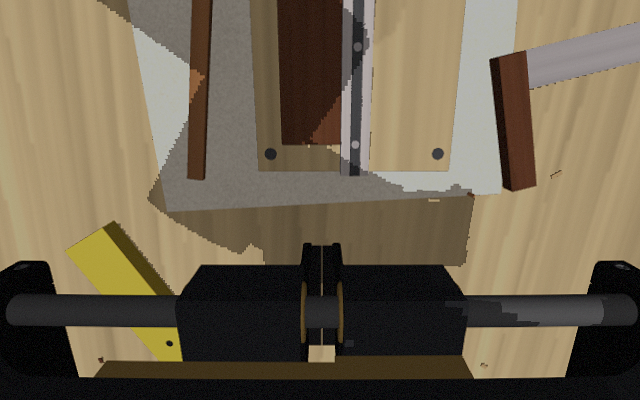

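Wrist view: the blank's tail edge runs from (282,144) to (342,145). Its sides and the fence are upright in the image, so the yaw is square, and the fingers are at (322,250).

Run:
```python
from h import *
import pickle
s=pickle.load(open('w15.pkl','rb')); c=cam('wrist',s)
for u,v in((282,144),(341,144.5),(278,2),(341,2)): print(hit(c,u,v,.032))
for u,v in((342,172),(343,20)): print(hit(c,u,v,.028))
```

```text
[ 0.513  -0.1341  0.032 ]
[ 0.5577 -0.1317  0.032 ]
[ 0.5072 -0.0372  0.032 ]
[ 0.5502 -0.0345  0.032 ]
[ 0.5604 -0.1538  0.028 ]
[ 0.5526 -0.045   0.028 ]
```

>>> {"op": "play_rows", "data": {
  "plan": [
    [[-0.106, 0, -0.63, 0, 0, 0, -1], [0, 0, -0.63, 0, 0, 0, -1], [0, 0, -0.63, 0, 0, 0, -1], [0, 0, -0.63, 0, 0, 0, -1], [0, 0, 0, 0, 0, 0, -1], [-0.0065, 0.1, 0, 0, 0, 0, -1], [-0.0065, 0.1, 0, 0, 0, 0, -1], [-0.0065, 0.1, 0, 0, 0, 0, -1], [-0.0065, 0.1, 0, 0, 0, 0, -1], [0, 0, 0, 0, 0, 0, -1]]
  ]
}}

```text
time_s: 26.25
position: [0.5377, -0.1547, 0.0176]
tcp_rot: [[-0.063, 0.998, 0.001], [0.998, 0.063, -0.0], [-0.0, 0.001, -1.0]]
force: [-1.5, -0.5, 0.5]
opening: 0.005
```

>>> {"op": "play_rows", "data": {
  "plan": [
    [[-0.0033, 0.05, 0, 0, 0, 0, -1], [-0.0033, 0.05, 0, 0, 0, 0, -1], [-0.0033, 0.05, 0, 0, 0, 0, -1], [-0.0033, 0.05, 0, 0, 0, 0, -1]]
  ]
}}

```text
time_s: 26.65
position: [0.5369, -0.1455, 0.0166]
tcp_rot: [[-0.062, 0.998, -0.0], [0.998, 0.062, 0.0], [0.0, -0.0, -1.0]]
force: [0.4, -0.5, 0.1]
opening: 0.002
```

>>> {"op": "play_rows", "data": {
  "plan": [
    [[-0.0033, 0.05, 0, 0, 0, 0, -1], [-0.0033, 0.05, 0, 0, 0, 0, -1], [-0.0033, 0.05, 0, 0, 0, 0, -1], [-0.0033, 0.05, 0, 0, 0, 0, -1]]
  ]
}}

```text
time_s: 27.05
position: [0.5362, -0.1354, 0.0166]
tcp_rot: [[-0.062, 0.998, -0.0], [0.998, 0.062, -0.0], [-0.0, -0.0, -1.0]]
force: [0.1, 0.6, 0.1]
opening: 0.006
```

>>> {"op": "play_rows", "data": {
  "plan": [
    [[-0.0033, 0.05, 0, 0, 0, 0, -1], [-0.0033, 0.05, 0, 0, 0, 0, -1], [-0.0033, 0.05, 0, 0, 0, 0, -1], [-0.0033, 0.05, 0, 0, 0, 0, -1], [-0.0033, 0.05, 0, 0, 0, 0, -1], [-0.0033, 0.05, 0, 0, 0, 0, -1], [-0.0033, 0.05, 0, 0, 0, 0, -1]]
  ]
}}

```text
time_s: 27.75
position: [0.5351, -0.1179, 0.0167]
tcp_rot: [[-0.062, 0.998, 0.0], [0.998, 0.062, -0.0], [-0.0, 0.0, -1.0]]
force: [-0.0, -1.0, -1.6]
opening: 0.005
```

>>> {"op": "play_rows", "data": {
  "plan": [
    [[-0.0033, 0.05, 0, 0, 0, 0, -1], [-0.0033, 0.05, 0, 0, 0, 0, -1], [-0.0033, 0.05, 0, 0, 0, 0, -1], [-0.0033, 0.05, 0, 0, 0, 0, -1], [-0.0033, 0.05, 0, 0, 0, 0, -1], [0, 0, 0, 0, 0, 0, -1]]
  ]
}}

```text
time_s: 28.35
position: [0.5341, -0.1051, 0.0167]
tcp_rot: [[-0.062, 0.998, -0.0], [0.998, 0.062, 0.0], [0.0, -0.0, -1.0]]
force: [-1.5, -0.1, -0.3]
opening: 0.004
```

Run:
```python
from h import *
import pickle
s=read_state(); a=snap('wrist','w16.png'); pickle.dump(s,open('w16.pkl','wb')); b=snap('scene','s2.png')
print(s['position'],s['force'])
b=cv2.resize(b[140:240,280:400],None,fx=5,fy=5,interpolation=cv2.INTER_CUBIC)
cv2.imwrite('pics/m.png',np.vstack([cv2.resize(a,(600,375)),cv2.resize(b,(600,500))[:225]])[:600,:,::-1])
```

```text
[ 0.5341 -0.1051  0.0167] [-1.5271 -0.1464 -0.3035]
```

View pics/m.png

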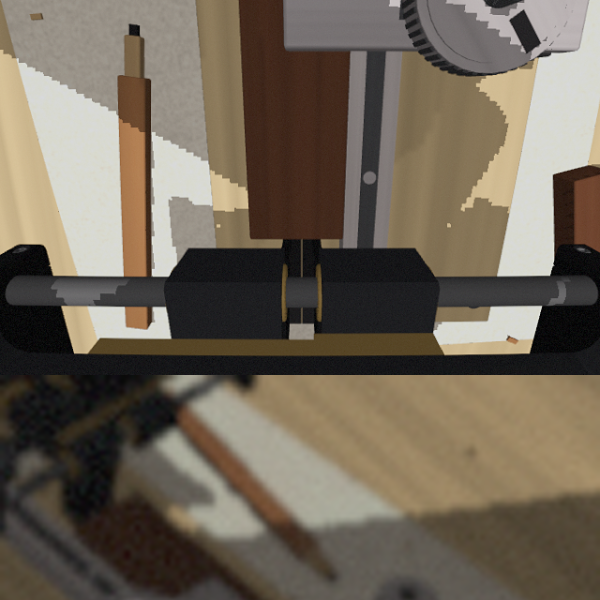

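The merged picture shows the fingers touching the tail edge at (300,238), the blank flat along the fence, and the pencil undisturbed. I'll keep pushing until the stop reacts.

>>> {"op": "play_rows", "data": {
  "plan": [
    [[-0.0033, 0.05, 0, 0, 0, 0, -1], [-0.0033, 0.05, 0, 0, 0, 0, -1], [-0.0033, 0.05, 0, 0, 0, 0, -1], [-0.0033, 0.05, 0, 0, 0, 0, -1]]
  ]
}}

```text
time_s: 28.85
position: [0.5336, -0.0954, 0.0167]
tcp_rot: [[-0.062, 0.998, 0.0], [0.998, 0.062, -0.0], [-0.0, 0.0, -1.0]]
force: [-0.3, -0.7, 0.3]
opening: 0.004
```

>>> {"op": "play_rows", "data": {
  "plan": [
    [[-0.002, 0.03, 0, 0, 0, 0, -1], [-0.002, 0.03, 0, 0, 0, 0, -1]]
  ]
}}

```text
time_s: 29.05
position: [0.5334, -0.0924, 0.0167]
tcp_rot: [[-0.062, 0.998, 0.0], [0.998, 0.062, -0.0], [-0.0, 0.0, -1.0]]
force: [-0.1, -1.4, -0.2]
opening: 0.001
```

>>> {"op": "play_rows", "data": {
  "plan": [
    [[-0.002, 0.03, 0, 0, 0, 0, -1], [0, 0, 0, 0, 0, 0, -1]]
  ]
}}

```text
time_s: 29.25
position: [0.5332, -0.0908, 0.0167]
tcp_rot: [[-0.062, 0.998, -0.0], [0.998, 0.062, 0.0], [0.0, -0.0, -1.0]]
force: [0.3, 0.4, -0.2]
opening: 0.004
```

>>> {"op": "play_rows", "data": {
  "plan": [
    [[-0.001, 0.02, 0, 0, 0, 0, -1], [-0.001, 0.02, 0, 0, 0, 0, -1], [0, 0, 0, 0, 0, 0, -1]]
  ]
}}

```text
time_s: 29.55
position: [0.5332, -0.0889, 0.0167]
tcp_rot: [[-0.062, 0.998, -0.0], [0.998, 0.062, 0.0], [0.0, -0.0, -1.0]]
force: [0.4, -0.4, -0.1]
opening: 0.007
```

>>> {"op": "play_rows", "data": {
  "plan": [
    [[-0.001, 0.02, 0, 0, 0, 0, -1], [0, 0, 0, 0, 0, 0, -1]]
  ]
}}

```text
time_s: 29.75
position: [0.5331, -0.088, 0.0167]
tcp_rot: [[-0.062, 0.998, -0.0], [0.998, 0.062, 0.0], [0.0, -0.0, -1.0]]
force: [-0.6, -0.3, -1.1]
opening: 0.001
```

>>> {"op": "play_rows", "data": {
  "plan": [
    [[-0.001, 0.02, 0, 0, 0, 0, -1], [0, 0, 0, 0, 0, 0, -1]]
  ]
}}

```text
time_s: 29.95
position: [0.5331, -0.0869, 0.0167]
tcp_rot: [[-0.062, 0.998, -0.0], [0.998, 0.062, 0.0], [0.0, -0.0, -1.0]]
force: [-0.2, -0.8, 0.0]
opening: 0.007
```

>>> {"op": "play_rows", "data": {
  "plan": [
    [[-0.001, 0.02, 0, 0, 0, 0, -1], [-0.001, 0.02, 0, 0, 0, 0, -1], [0, 0, 0, 0, 0, 0, -1]]
  ]
}}

```text
time_s: 30.25
position: [0.5333, -0.0852, 0.0167]
tcp_rot: [[-0.062, 0.998, 0.001], [0.998, 0.062, -0.0], [-0.0, 0.001, -1.0]]
force: [0.5, -1.5, -0.7]
opening: 0.005
```

>>> {"op": "play_rows", "data": {
  "plan": [
    [[-0.001, 0.02, 0, 0, 0, 0, -1], [0, 0, 0, 0, 0, 0, -1]]
  ]
}}

```text
time_s: 30.45
position: [0.5335, -0.0851, 0.0168]
tcp_rot: [[-0.063, 0.998, 0.001], [0.998, 0.063, -0.002], [-0.002, 0.001, -1.0]]
force: [0.1, -5.1, -0.3]
opening: 0.008
```

>>> {"op": "play_rows", "data": {
  "plan": [
    [[-0.001, 0.02, 0, 0, 0, 0, -1], [0, 0, 0, 0, 0, 0, -1]]
  ]
}}

```text
time_s: 30.65
position: [0.5336, -0.0851, 0.0168]
tcp_rot: [[-0.063, 0.998, 0.001], [0.998, 0.063, -0.003], [-0.003, 0.001, -1.0]]
force: [-0.4, -8.3, -0.8]
opening: 0.005
```

Contact with the stop: the TCP holds at y=-0.0851 while the force rises to 8 N. I'll back off and look.

>>> {"op": "play_rows", "data": {
  "plan": [
    [[0.002, -0.06, 0, 0, 0, 0, -1], [0.013, -0.2, 0, 0, 0, 0, -1], [0.026, -0.4, 0, 0, 0, 0, -1], [0.026, -0.4, 0, 0, 0, 0, -1], [0, 0, 0.8, 0, 0, 0, -1], [0, 0, 1, 0, 0, 0, -1], [0, 0, 1, 0, 0, 0, -1], [0, 0, 1, 0, 0, 0, -1], [0, 0, 1, 0, 0, 0, -1], [0, 0.8, 0, 0, 0, 0, -1], [0, 0.9, 0, 0, 0, 0, -1], [0, 0.6, 0, 0, 0, 0, -1]]
  ]
}}

```text
time_s: 31.85
position: [0.5354, -0.0189, 0.2573]
tcp_rot: [[-0.062, 0.998, 0.0], [0.998, 0.062, 0.001], [0.001, 0.0, -1.0]]
force: [1.4, -1.4, -0.4]
opening: 0.004
```

>>> {"op": "play_rows", "data": {
  "plan": [
    [[0, 0, 0, 0, 0, 0, -1], [0, 0, 0, 0, 0, 0, -1]]
  ]
}}

```text
time_s: 32.05
position: [0.536, -0.0207, 0.2567]
tcp_rot: [[-0.064, 0.998, -0.0], [0.998, 0.064, -0.0], [-0.0, -0.0, -1.0]]
force: [-0.2, 1.0, -0.3]
opening: 0.006
```

```bash
python3 look.py w17 715
```

```text
slot cand [-46 -48 -44 -50 -42 -52 -40 -54] [29. 30. 40. 43. 55. 59. 69. 72.] median 141.45901
yaw 93.64496271102247 pos [ 0.536  -0.0207  0.2567] F [-0.2468  1.0434 -0.2754] M [-0.052  -0.0856  0.0439] J6 -17.783608174904742 t 32.05 0.006027858140365179
```

View pics/w17.png

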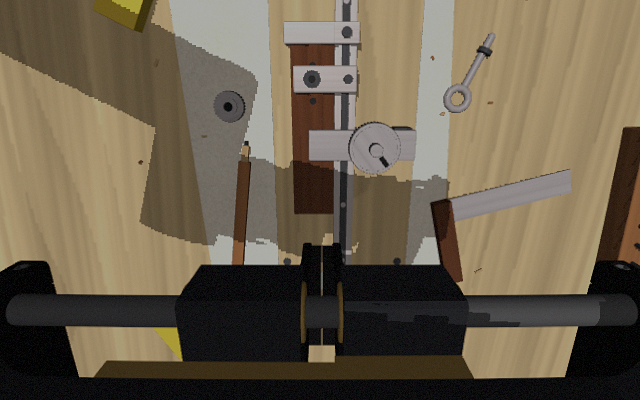

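Wrist view: the lead end meets the stop at (313,43), and the blank lies along the fence with its tail at (314,213). The slot at (385,160) is back near its start direction. One crop to check for gaps.

Run:
```python
from h import *
import pickle
im=cv2.imread('pics/w17.png'); cv2.imwrite('pics/w17c.png',cv2.resize(im[10:230,270:430],None,fx=2.7,fy=2.7,interpolation=cv2.INTER_CUBIC))
s=pickle.load(open('w17.pkl','rb')); c=cam('wrist',s)
for u,v in((295,213),(334,213),(293,43),(334,43)): print(hit(c,u,v,.032))
```

```text
[ 0.5102 -0.0738  0.032 ]
[ 0.5546 -0.071   0.032 ]
[0.5008 0.1051 0.032 ]
[0.5416 0.1077 0.032 ]
```

View pics/w17c.png

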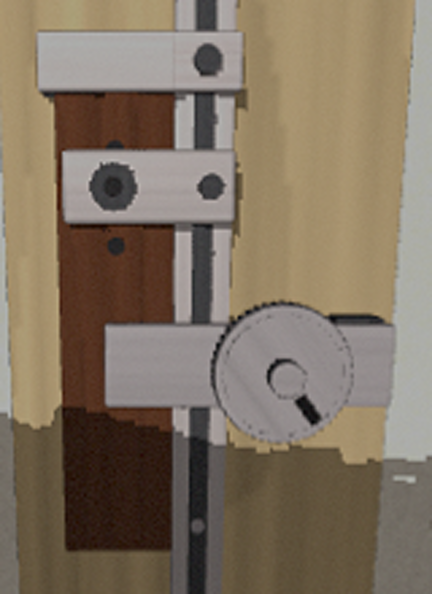

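```bash
python3 -c "
from rig import *
print(hand_in())"
```

```text
the job is handed in; nothing more can be done
None
```

I loosened the nut by about two turns and then pushed the blank up against the end stop. The job is handed in, and no verdict was reported.

- **Nut:** I rolled it anticlockwise with the inner face of one open finger, in three strokes at roughly 2–11 N. By the slot it turned about 715–718°, within the quarter-turn allowance. The slot is back near its starting direction.
- **Blank:** With the fingers shut, I pushed the tail about 5–6 cm along the fence. The tool then stopped moving while the push force rose to 8 N. The last wrist pictures show no visible gap at the end stop or along the fence.
- **Bystanders:** The arm touched none that I know of. The last wrist picture shows the spare nut, pencil, eyebolt and square apparently undisturbed. The offcut, pliers, glue and tape roll were not in it, so I did not check them again.
- **Finish:** The robot was clear of everything at hand-in, at about 32 s of robot time.

**Disagreements:** The cameras differed by a few mm, up to 7 mm on the tail's position, so I relied on contact force for both nut and stop. During the first stroke the finger lost contact twice, and I made up the lost rotation in the later strokes.

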